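Raise the dust hood's sash to the pointer

TASK

Open the small dust hood on the table: with the fingertips, push its sliding front window up from beneath its lip until the lip is level with the pointer clamped to the hood's right-hand post, and leave it standing there. Only push, do not force it, and do not disturb the chip box and the two capped tubes standing round the hood.

Things in the scene. Friction and masses are not known exactly. Their poses are not given: they have to be found in the camera images.
- hood: dust hood, fixed to the table: grey louvred plinth 100 x 170 x 72 mm (x, y, z) under a clear-walled chamber with aluminium posts, 340 mm high in all; a counterweight tube stands out at its left, to y = +108 mm. Origin: centre of its underside, on the table. Own x points from its front (at x = -50 mm, looking roughly at the robot) to its back, y to its left seen from the robot, z up
- sash (a joint): how far the front window (sash) has been pushed up, in m: 0 = shut (as it starts), at most 0.125. It is counterweighted: it needs about 3 to 4 N upward, and stays where it is left
- lip_edge (a point): middle of the lip's front edge, at half its thickness; axes as the hood's. The lip is an aluminium shelf at the window's foot, 130 mm long (y), 8 mm thick, front edge rounded to 4 mm radius. It overhangs the plinth by 38 mm; below it is free down to the table (88 mm when shut). Pane: 42 mm behind this edge, rising 112 mm above. In the hood's frame: x = -88 mm, y = 0, z = 92 mm + sash
- pointer_tip (a point): front tip of the pointer, a dark steel clamp 20 mm high on the front of the hood's right-hand post (robot's right); its flat finger, 3 mm thick, stands forward 6 mm beyond the lip's right end. The point is at half the finger's thickness, level with the clamp's middle. The clamp is fixed, 50 to 115 mm above the shut lip. In the hood's frame this point is at x = -80 mm, y = -75 mm
- tube_left: loose capped tube standing upright to the left of the hood, 20 mm across, 64 mm high; origin at the centre of its underside
- tube_right: loose capped tube standing upright to the right of the hood, 20 mm across, 64 mm high; origin at the centre of its underside
- chip_box: loose flat closed chip box lying on the table in front of the hood, 60 x 55 x 18 mm; origin at the centre of its underside

How it is judged:
On the way:
1. the window is on its way up, pushed by the fingers (value of joint sash above 0.015 m and contact force between the fingers and hood above 0.5 N), for 0.1 s.
At the end, for the whole second after the job is handed in: the window stands still with the front edge of its lip within 7 mm above or below the pointer's height (z of lip_edge in the frame of pointer_tip between -0.007 and 0.007 m and velocity of joint sash between -0.003 and 0.003 m/s); the robot touches nothing.
It fails at once if the arm presses the hood or its window with more than 25 N (contact force between the arm and hood above 25 N).
It fails at once if the fingers press or pinch the hood or its window with more than 25 N (contact force between the fingers and hood above 25 N).
It fails at once if a tube is moved by more than 15 mm or tipped (distance of any of tube_left, tube_right from where it was at the start of the episode above 0.015 m or angle between any of tube_left, tube_right's own z axis and vertical above 0.4 rad).
It fails at once if the chip box is moved by more than 15 mm (distance of chip_box from where it was at the start of the episode above 0.015 m).
It also fails if it takes over 40 s, if anything falls off the work surface, if the arm or the gripper's body presses on something with over 40 N, if the wrist force passes 120 N, or if a joint passes its speed limit or range.

ROBOT

A 6-joint arm with a two-finger parallel gripper is mounted at the origin on a cart in front of the work surface, level with it; the furniture and walls round the work are solid. World frame = base frame: x ahead of the robot, y to its left, z up, the work surface at z = 0. Lengths are in m, angles in rad, forces in N, time in s.
With the tool pointing down it reaches from about 0.35 to 0.975 m from the base axis. Payload 17.4 kg.
Tool frame: the origin (TCP) lies at the very end of the fingers, on their centre line; the grasp point (between the pads) lies 19 mm behind it (bot.grip_depth is the distance from the TCP to the grasp point, in m); z points along the fingers, y is the direction in which the jaws open and shut (so a half turn about z gives the same grasp; the last joint's range is limited). The gripper opens to 85 mm and grips with 20 to 120 N. Pads are 22 mm wide; open, the fingers measure 114 mm over their backs; the gripper's body (76 mm by 85 mm) begins 54 mm behind the grasp point. The pads swing forward as they close: fully open they stand 13 mm farther back than shut.
Start: joints at [1.144, 0.116, 1.442, -0, 1.584, -0.038], TCP at [0.256, 0.625, 0.231] pointing down, gripper open.
Joint ranges: [-2.83, 2.83], [-0.83, 2.19], [0.07, 2.5], [-1.14, 4.28], [0.01, 3], [-2.97, 2.97]. Speed limits (rad/s): [1.89, 1.89, 2.22, 3.14, 3.14, 3.14].

INTERFACE

Orientations are given as [roll, pitch, yaw] about the fixed x, y, z axes, in that order (R = Rz(yaw) Ry(pitch) Rx(roll)).
In Python, from cell import bot, optics gives the robot as it stands. The module is installed in compiled form; this text tells all that it offers.
- The arm moves only by the tool apply_moves, never from a script. Its argument "moves" is a list that holds one entry, the list of rows, each a list of 7 numbers: the shift along the tool's x, y, z in mm, then the turn, a rotation vector about the tool's x, y, z in rad, then the finger opening in mm, from 0 to 85.4. In form: [[[dx, dy, dz, rx, ry, rz, gripper], ...]]. A call has 1 to 12 rows; each row is the pose to reach, as a shift and turn from the pose commanded when the call began, along the tool's axes at that moment; what a row does not reach only later rows make up. A row lasts 1/12 s, in which the tool goes at most 41.7 mm and 7.16 degrees, less where a joint would pass 70% of its speed; a pose out of reach is approached as far as the arm can. A call with a gripper value outside its range is refused whole. The fingers move at their own pace and stop on an object; "squeeze" is the grip in N (left out, the last holds). Time passes only in rows, so rows that repeat a pose let the fingers close. It gives the time, the measured TCP pose, the force and the opening at its end, in the units of the state.
- bot.state(): the state, without advancing time (a new reading comes with each control period).
- optics.get_image(name): name is "side" or "top"; returns a dict with "img" (384x512x3 uint8, red, green, blue), "range_z" (384x512 float32, m along the optical axis (not along the pixel's ray), 0 where there is no reading), "fovy" (degrees; the focal length in pixels is half the picture's height over the tangent of half this angle, whatever the lens; pixels are square), "cx", "cy" (the principal point, pixels), "position" and "rotation" of the camera in the world. Camera axes: x right, y down, z forward; pixel columns grow to the right and rows downward; lengths in m; the calibration is good to about 2 mm. A picture is of the moment at which its call begins.
- bot.sign_off(): hands the job in, once; it reports no verdict.
The state is a dict: "time": time; "joint_pos": joint angles; "joint_velocities": joint speeds; "tau": joint torques, N m; "tcp_pos": TCP position; "ee_rot": TCP orientation; "force": force on the tool from outside, world axes, zero at the start; "moment": the same for the moment, N m; "width": opening from 0.0 (shut) to 1.0 (fully open).
Only numpy, scipy, OpenCV 4.12 (cv2) and the standard library are available. Lean on these libraries where they do the work, as an engineer would, in place of code of your own. Each camera call takes 0.05 s, during which the arm holds its last target.

## Working session

There is one attempt and no reset: what is moved stays moved. The work goes in short steps, Python scripts to look and compute and a tool call to move; the robot and the scene stay as the last step left them, time stands still between calls to the robot, and variables do not carry over. Pictures are saved under pics/ and viewed, and the job is handed in when it is done.

Besides the shell and the picture viewer there is one more tool, called after "Request:" as a command line: name --argument value ..., lists and objects as JSON in quotes. apply_moves: Moves the arm, as the interface text tells. Its arguments: {"type":"object","properties":{"moves":{"type":"array"},"squeeze":{"type":"number"}},"required":["moves"]}

```bash
mkdir -p pics; python3 - <<'E'
from cell import bot, optics
import cv2, numpy as np
s=bot.state()
for k in s: print(k, np.round(s[k],4))
for n in("side","top"):
    d=optics.get_image(n)
    np.savez(f"pics/{n}0.npz",**d)
    cv2.imwrite(f"pics/{n}0.png",d["img"][:,:,::-1])
    print(n,d["fovy"],d["cx"],d["cy"],d["position"],np.round(d["rotation"],4).tolist(),d["range_z"].min(),d["range_z"].max())
E
```

```text
time 0.0
joint_pos [ 1.1442  0.1165  1.4423 -0.      1.584  -0.0378]
joint_velocities [ 0.0005 -0.0004  0.0004  0.0021 -0.0009  0.0001]
tau [ 2.10000e-03 -7.31998e+01 -6.32488e+01  1.00000e-04  6.40000e-03
 -0.00000e+00]
tcp_pos [0.2558 0.6244 0.2305]
ee_rot [-3.1404 -0.      2.7528]
force [-0.2654  0.0371 -0.1982]
moment [-0.0037  0.0647 -0.0034]
width 0.9977
side 45.45053794339002 258.5935419410543 189.11508591198586 [-0.13554165 -0.62118078  0.58904805] [-1.9699, 0.0089, -0.7219] 0.0 3.9999597
top 48.2034854660657 258.0677097311374 192.2866274233506 [0.35324265 0.15942586 1.1525419 ] [-2.945, -0.0181, -1.5895] 0.0 2.1964674
```

View pics/side0.png

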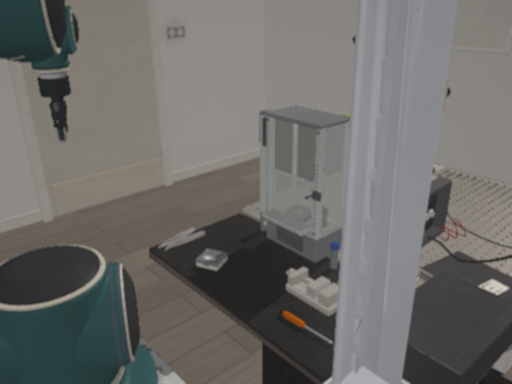

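View pics/top0.png

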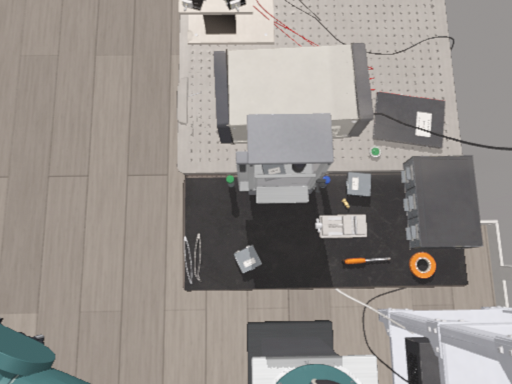

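The side view shows the hood at about (300,180), its pointer at (316,196), the tube at (335,250) and the chip box at (211,260). The top view shows the lip at (282,195), tubes at (230,180) and (326,180), and the box at (248,259). Next I'll enlarge these areas and measure them.

```bash
cat > h.py <<'E'
import numpy as np, cv2
from scipy.spatial.transform import Rotation as R
def load(n): return dict(np.load(f"pics/{n}.npz"))
def grab(n,name):
    from cell import optics
    d=optics.get_image(n); np.savez(f"pics/{name}.npz",**d); return d
def cam(d):
    f=192/np.tan(np.radians(float(d["fovy"]))/2); return f,R.from_euler("xyz",d["rotation"]).as_matrix(),d["position"]
def ray(d,u,v):
    f,M,p=cam(d); return p,M@np.array([(u-d["cx"])/f,(v-d["cy"])/f,1])
def onz(d,u,v,z):
    p,r=ray(d,u,v); return p+r*(z-p[2])/r[2]
def pt(d,u,v):
    p,r=ray(d,u,v); return p+r*d["range_z"][int(round(v)),int(round(u))]
def proj(d,P):
    f,M,p=cam(d); q=(np.asarray(P)-p)@M; return np.array([f*q[0]/q[2]+d["cx"],f*q[1]/q[2]+d["cy"]])
def tri(a,ua,b,ub):
    p,r=ray(a,*ua);q,s=ray(b,*ub);r/=np.linalg.norm(r);s/=np.linalg.norm(s)
    t=np.linalg.lstsq(np.c_[r,-s],q-p,rcond=None)[0];x=p+r*t[0];y=q+s*t[1];return (x+y)/2,np.linalg.norm(x-y)
def cloud(d):
    f,M,p=cam(d);v,u=np.mgrid[:384,:512];z=d["range_z"]
    c=np.stack([(u-d["cx"])/f*z,(v-d["cy"])/f*z,z],-1);return c@M.T+p
def crop(d,x0,y0,x1,y1,k,name):
    cv2.imwrite(f"pics/{name}.png",cv2.resize(d["img"][y0:y1,x0:x1,::-1],None,fx=k,fy=k,interpolation=cv2.INTER_CUBIC))
E
python3 - <<'E'
from h import *
s=load("side0");t=load("top0")
crop(s,190,90,370,320,2.6 if 0 else 2.6,"s1");crop(t,210,100,390,280,3.3,"t1")
np.set_printoptions(precision=4,suppress=True)
for u,v in [(282,195),(260,198),(305,198),(230,180),(326,180),(248,259),(358,184),(290,140)]: print("top",u,v,pt(t,u,v))
for u,v in [(316,196),(335,245),(211,260),(290,240),(300,232)]: print("side",u,v,pt(s,u,v))
E
```

```text
top 282 195 [0.5552 0.0765 0.0974]
top 260 198 [0.549  0.1317 0.094 ]
top 305 198 [0.5471 0.0187 0.0946]
top 230 180 [0.6039 0.2081 0.061 ]
top 326 180 [ 0.5712 -0.0189  0.1897]
top 248 259 [0.3532 0.1594 1.1525]
top 358 184 [ 0.5975 -0.1372  0.0187]
top 290 140 [0.6198 0.0763 0.3388]
side 316 196 [ 0.5621 -0.0132  0.1848]
side 335 245 [ 0.5957 -0.0473  0.0638]
side 211 260 [0.3901 0.1529 0.0177]
side 290 240 [0.574  0.0752 0.0343]
side 300 232 [0.5432 0.0136 0.0921]
```

View pics/s1.png

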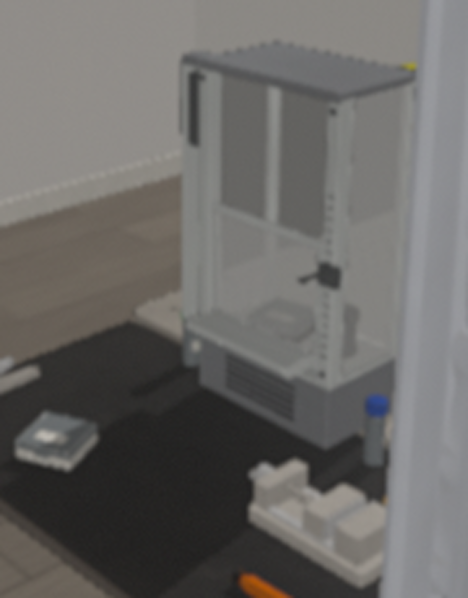

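View pics/t1.png

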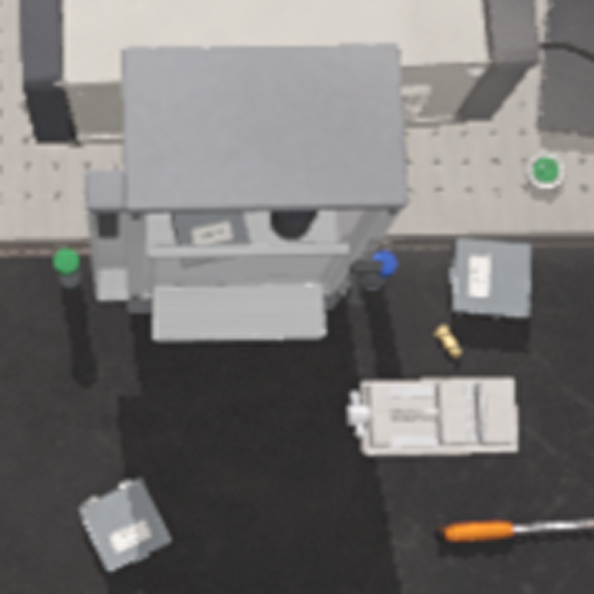

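```bash
python3 - <<'E'
from h import *
np.set_printoptions(precision=4,suppress=True)
s=load("side0");t=load("top0")
C=cloud(t)
m=(abs(C[...,2]-.096)<.008)&(C[...,0]>.5)&(C[...,0]<.585)&(C[...,1]>-.02)&(C[...,1]<.18)
P=C[m]; print(m.sum(),np.median(P,0))
r=cv2.minAreaRect(P[:,:2].astype(np.float32)*1000); print("lip rect",r, cv2.boxPoints(r))
# roof
m=(abs(C[...,2]-.34)<.01)&(C[...,0]>.45)&(C[...,1]>-.1)&(C[...,1]<.25)
r=cv2.minAreaRect(C[m][:,:2].astype(np.float32)*1000);print("roof",r,np.median(C[m][:,2]))
# front edge per column
v,u=np.where((abs(C[...,2]-.096)<.008)&(C[...,0]>.5)&(C[...,0]<.585)&(C[...,1]>-.02)&(C[...,1]<.18))
E=[]
for c in range(u.min()+3,u.max()-2):
    r=v[u==c].max(); E.append(onz(t,c,r+.5,.092))
E=np.array(E);k=np.polyfit(E[:,1],E[:,0],1);print("edge fit x=",k,"yaw",-np.degrees(np.arctan(k[0])),E[:,0].mean())
# dark pointer in both
for d,b,n in((s,(295,180,330,212),"s"),(t,(312,172,335,195),"t")):
    g=d["img"][b[1]:b[3],b[0]:b[2]].max(2);print(n,g.shape);print(g)
CS=cloud(s)
print(CS[185:206:1,316])
E
```

```text
912 [0.5586 0.0742 0.0954]
lip rect ((558.2030029296875, 75.43526458740234), (43.62022018432617, 166.96673583984375), 0.15299290418624878) [[536.17   158.8601]
 [536.6158  -8.106 ]
 [580.236   -7.9896]
 [579.7902 158.9766]]
roof ((624.8735961914062, 87.69795989990234), (106.15469360351562, 192.62625122070312), 0.04909209534525871) 0.3393886996306491Traceback (most recent call last):
  File "<stdin>", line 15, in <module>
    return umr_maximum(a, axis, None, out, keepdims, initial, where)
ValueError: zero-size array to reduction operation maximum which has no identity
```

```bash
python3 - <<'E'
from h import *
np.set_printoptions(precision=4,suppress=True,linewidth=220)
s=load("side0");t=load("top0")
C=cloud(t)
v,u=np.where((abs(C[...,2]-.096)<.008)&(C[...,0]>.5)&(C[...,0]<.575)&(C[...,1]>0.005)&(C[...,1]<.145))
E=[]
for c in range(u.min(),u.max()+1):
    r=v[u==c]
    if len(r)>3: E.append(onz(t,c,r.max()+.5,.092))
E=np.array(E);print(E[[0,1,-2,-1]]);E=E[2:-2];k=np.polyfit(E[:,1],E[:,0],1);print("edge fit x=",k,"yaw",-np.degrees(np.arctan(k[0])),E[:,0].mean())
for d,b,n in((s,(298,184,330,208),"s"),(t,(312,174,335,192),"t")):
    g=d["img"][b[1]:b[3],b[0]:b[2]].max(2);print(n,b);print(g)
CS=cloud(s)
print(CS[185:206:1,316])
E
```

```text
[[0.538  0.1394 0.092 ]
 [0.5354 0.137  0.092 ]
 [0.536  0.0138 0.092 ]
 [0.5385 0.0112 0.092 ]]
edge fit x= [0.0037 0.5365] yaw -0.21134313227086313 0.5367286747164575
s (298, 184, 330, 208)
[[120 121 122 123 123 124 124 124 125 126 124 124 126 127 127 128 127 124 123 129 135 134 132 131 129 127 130 132 132 131 132 132]
 [124 124 126 126 127 128 128 127 128 128 125 125 125 125 125 127 127 124 125 131 135 135 133 131 128 127 129 131 132 131 130 131]
 [128 128 129 128 128 130 128 129 129 129 128 128 128 125 124 127 125 120 118 125 134 135 132 131 128 126 130 132 132 132 131 130]
 [129 130 130 129 129 129 129 129 129 129 129 129 128 123 124 126 126 121 118 122 133 135 133 131 130 127 129 131 132 132 132 132]
 [129 129 129 129 129 129 129 129 129 129 130 129 126 119 122 127 129 126 124 126 135 136 132 130 130 129 130 132 132 132 132 131]
 [130 129 128 129 129 129 130 130 129 130 130 130 125 119 119 123 125 124 126 130 136 135 132 131 129 127 129 132 133 133 131 131]
 [129 129 129 128 129 129 129 130 130 129 130 130 127 118 110 109 107 108 113 125 134 134 131 131 128 124 128 132 132 132 
[... 3838 characters left out ...]
 57  65  70  70  70  69  69  69  69]
 [ 66  49  52  65  78  81  79  71  58  48  47  49  50  49  51  57  68  69  70  70  71  70  70]]
[[ 0.577   0.0011  0.2023]
 [ 0.5716 -0.0036  0.2029]
 [ 0.5731 -0.0025  0.1997]
 [ 0.575  -0.0009  0.1963]
 [ 0.5762 -0.0001  0.1933]
 [ 0.5772  0.0007  0.1904]
 [ 0.5777  0.001   0.1877]
 [ 0.569  -0.0067  0.1902]
 [ 0.5669 -0.0087  0.1891]
 [ 0.5658 -0.0097  0.1873]
 [ 0.5655 -0.0101  0.1852]
 [ 0.5621 -0.0132  0.1848]
 [ 0.5632 -0.0124  0.1818]
 [ 0.5632 -0.0125  0.1795]
 [ 0.5605 -0.0149  0.1787]
 [ 0.5673 -0.0092  0.1723]
 [ 0.5754 -0.0022  0.1651]
 [ 0.5773 -0.0008  0.1616]
 [ 0.5766 -0.0015  0.1595]
 [ 0.5746 -0.0033  0.1583]
 [ 0.5747 -0.0034  0.1558]]
```

```bash
python3 - <<'E'
from h import *
np.set_printoptions(precision=4,suppress=True,linewidth=220)
s=load("side0");t=load("top0")
def onx(d,u,v,x):
    p,r=ray(d,u,v);return p+r*(x-p[0])/r[0]
print(onx(s,304.7,197.5,.5445),onx(s,305.5,197.4,.5445))
for z in(.178,.182,.186): print(z,"side tip",proj(s,[.5445,.0005,z]),"top",proj(t,[.5445,.0005,z]),"clampmid",proj(s,[.565,-.005,z]))
print("lip R end",proj(s,[.5365,.0105,.092]),"L end",proj(s,[.5365,.1405,.092]))
crop(s,290,180,345,250,8,"s2");crop(t,295,165,345,205,12,"t2")
print("box top",pt(s,211,260))
C=cloud(s);m=(C[...,2]>.010)&(C[...,2]<.024)&(C[...,0]<.46)&(C[...,0]>.33)&(C[...,1]>.08)&(C[...,1]<.22)
print(m.sum(),C[m].min(0),C[m].max(0))
E
```

```text
[0.5445 0.0038 0.1809] [0.5445 0.0015 0.1819]
0.178 side tip [305.77   199.1717] top [317.3666 192.4521] clampmid [313.9845 197.3574]
0.182 side tip [305.8269 197.5008] top [317.6323 192.115 ] clampmid [314.0535 195.698 ]
0.186 side tip [305.8839 195.8247] top [317.9001 191.7752] clampmid [314.1227 194.0335]
lip R end [298.9313 233.4592] L end [260.8311 214.8108]
box top [0.3901 0.1529 0.0177]
356 [0.3656 0.1295 0.0101] [0.437  0.206  0.0198]
```

View pics/s2.png

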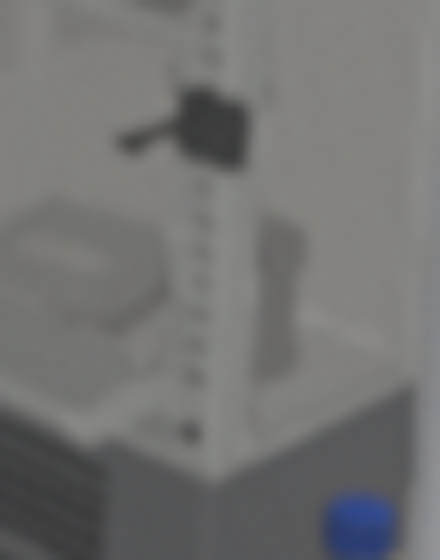

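View pics/t2.png

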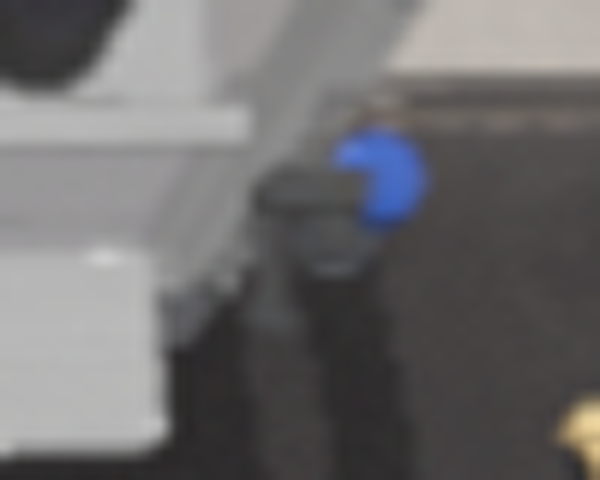

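The pointer tip measures about z = 0.182 and the shut lip is at 0.092, with its edge at x ≈ 0.537 and centre at y ≈ 0.0755. The yaw is about 0. I plan to come in low from the front-left with closed, horizontal fingers. First I'll move into free space to learn how the arm moves.

Request:
apply_moves --moves '[[[-238, -199, -60, 0, 0, 0, 0], [-238, -199, -60, 0, 0, 0, 0], [-238, -199, -60, 0, 0, 0, 0], [-238, -199, -60, 0, 0, 0, 0], [-238, -199, -60, 0, 0, 0, 0], [-238, -199, -60, 0, 0, 0, 0], [-238, -199, -60, 0, 0, 0, 0], [-238, -199, -60, 0, 0, 0, 0], [-238, -199, -60, 0, 0, 0, 0], [-238, -199, -60, 0, 0, 0, 0]]]'

```text
time: 0.93
tcp_pos: [0.4012, 0.3494, 0.2915]
ee_rot: [3.141, 0.0, 2.751]
force: [-0.1, 1.4, -0.2]
width: -0.002
```

```bash
cat > st.py <<'E'
from cell import bot
import json,numpy as np
s=bot.state();s={k:np.asarray(s[k]).tolist() for k in s}
open("log.jsonl","a").write(json.dumps(s)+"\n")
for k in("time","joint_pos","tcp_pos","ee_rot","force","width"):print(k,np.round(s[k],4))
E
python3 st.py
```

```text
time 0.9333
joint_pos [ 6.6850e-01 -2.0670e-01  1.6571e+00  1.0000e-04  1.6906e+00 -5.1120e-01]
tcp_pos [0.4012 0.3494 0.2915]
ee_rot [3.1411e+00 2.0000e-04 2.7505e+00]
force [-0.1176  1.3563 -0.1599]
width -0.0018
```

Request:
apply_moves --moves '[[[0, 0, 0, 0, -0.5, 0, 0], [0, 0, 0, 0, -0.5, 0, 0], [0, 0, 0, 0, -0.5, 0, 0], [0, 0, 0, 0, -0.5, 0, 0], [0, 0, 0, 0, -0.5, 0, 0]]]'

```text
time: 1.35
tcp_pos: [0.3984, 0.3519, 0.2896]
ee_rot: [-3.14, 0.506, 2.759]
force: [-0.8, -0.7, -1.3]
width: 0.001
```

```bash
python3 st.py
```

```text
time 1.35
joint_pos [ 0.9331 -0.3086  1.8012 -0.4898  1.5193 -0.2608]
tcp_pos [0.3984 0.3519 0.2896]
ee_rot [-3.1396  0.5063  2.7585]
force [-0.7696 -0.7006 -1.3498]
width 0.001
```

```bash
cat > kin.py <<'E'
import numpy as np, json
from scipy.spatial.transform import Rotation as R
from scipy.optimize import least_squares
LO=np.array([-2.83,-.83,.07,-1.14,.01,-2.97]);HI=np.array([2.83,2.19,2.5,4.28,3,2.97])
S=[dict(joint_pos=[1.1442,.1165,1.4423,0,1.584,-.0378],tcp_pos=[.2558,.6244,.2305],ee_rot=[-3.1404,0,2.7528])]+[json.loads(l) for l in open("log.jsonl")]
rz=lambda a:R.from_euler("z",a);ry=lambda a:R.from_euler("y",a)
def fk(q,p,full=False):
    h,a1,l1,a2,l2,L,lat,c6=p
    r=rz(q[0]);x=np.array([0,0,h])+r.apply([a1,lat,0])
    r=r*ry(q[1]);x=x+r.apply([0,0,l1]);el=x
    r=r*ry(q[2]);x=x+r.apply([a2,0,l2]);w=x
    r=r*rz(q[3])*ry(q[4])*rz(q[5]+c6);x=x+r.apply([0,0,L])
    return (x,r,el,w) if full else (x,r)
def res(p):
    o=[]
    for s in S:
        x,r=fk(s["joint_pos"],p);o+=list((x-s["tcp_pos"])*1)+list((r.inv()*R.from_euler("xyz",s["ee_rot"])).as_rotvec()*.3)
    o+=[.002*p[1],.002*p[3]]
    return np.array(o)
best=None
for c in(0,np.pi/2,-np.pi/2,np.pi):
    f=least_squares(res,[.3,0,.45,0,.45,.3,.02,c])
    if best is None or f.cost<best.cost: best=f
P=best.x
def ik(pos,rot,q0):
    def g(q):
        x,r=fk(q,P);return np.r_[x-pos,.3*(r.inv()*rot).as_rotvec()]
    f=least_squares(g,np.clip(q0,LO+.01,HI-.01),bounds=(LO,HI));return f.x,np.abs(f.fun).max()
if __name__=="__main__":
    print(np.round(P,4));print(np.abs(res(P)).max());print(np.round(res(P),4))
E
python3 kin.py
```

```text
[ 1.3760e-01 -3.0000e-04  4.5960e-01  8.1300e-02  6.2060e-01  2.8970e-01
  2.5500e-02  1.5708e+00]
0.00016268813682937191
[-0.      0.      0.     -0.     -0.     -0.     -0.     -0.      0.
 -0.      0.      0.      0.      0.     -0.      0.      0.      0.
 -0.      0.0002]
```

```bash
cat > srch.py <<'E'
from kin import *
rng=np.random.default_rng(0)
def rot(psi,dn,flip=0):
    z=np.array([np.cos(dn)*np.cos(psi),np.cos(dn)*np.sin(psi),-np.sin(dn)])
    y=np.array([-np.sin(psi),np.cos(psi),0])*(-1 if flip else 1)
    return R.from_matrix(np.c_[np.cross(y,z),y,z])
if __name__=="__main__":
  for dn in(0,15,30,45,60):
    for psi in(-75,-50,-25,0,25,50,75):
      out=[]
      for fl in(0,1):
        sols=[]
        for k in range(25):
          q,e=ik(np.array([.556,.078,.068]),rot(np.radians(psi),np.radians(dn),fl),rng.uniform(LO,HI))
          if e<5e-4 and not any(np.allclose(q,s,atol=.02) for s in sols): sols.append(q)
        for q in sols:
          x,r,el,w=fk(q,P,True)
          e2=ik(np.array([.556,.078,.165]),rot(np.radians(psi),np.radians(dn),fl),q)[1]
          print(dn,psi,fl,np.round(q,2),"el",np.round(el,2),"w",np.round(w,2),"up ok" if e2<5e-4 else "up NO",flush=True)
E
timeout 570 python3 srch.py
```

```text
0 -25 0 [0.53 0.04 2.4  4.22 1.2  0.97] el [0.   0.03 0.6 ] w [0.29 0.2  0.07] up NO
0 -25 1 [ 0.53  0.04  2.4   4.22  1.2  -2.17] el [0.   0.03 0.6 ] w [0.29 0.2  0.07] up NO
0 50 0 [-0.44  0.12  2.31  1.77  1.4   2.26] el [ 0.06 -0.    0.59] w [ 0.37 -0.14  0.07] up ok
0 50 1 [-0.44  0.12  2.31  1.77  1.4  -0.88] el [ 0.06 -0.    0.59] w [ 0.37 -0.14  0.07] up ok
0 75 0 [-0.45  0.33  2.04  1.44  1.7   2.33] el [ 0.15 -0.04  0.57] w [ 0.48 -0.2   0.07] up ok
0 75 1 [-0.45  0.33  2.04  1.44  1.7  -0.81] el [ 0.15 -0.04  0.57] w [ 0.48 -0.2   0.07] up ok
15 50 0 [-0.41 -0.07  2.32  1.54  1.19  2.51] el [-0.02  0.04  0.6 ] w [ 0.38 -0.14  0.14] up ok
15 50 1 [-0.41 -0.07  2.32  1.54  1.19 -0.63] el [-0.02  0.04  0.6 ] w [ 0.38 -0.14  0.14] up ok
15 75 0 [-0.43  0.18  2.06  1.26  1.54  2.46] el [ 0.08 -0.01  0.59] w [ 0.48 -0.19  0.14] up ok
15 75 1 [-0.43  0.18  2.06  1.26  1.54 -0.68] el [ 0.08 -0.01  0.59] w [ 0.48 -0.19  0.14] up ok
30 -75 0 [ 0.53  0.19  1.9  -0.99  1.53  0.58] el [0.06 0.07 0.59] w [0.49 0.32 0.21] up ok
30 -75 1 [ 0.53  0.19  1.9  -0.99  1.53 -2.57] el [0.06 0.07
[... 2276 characters left out ...]
.01  0.58] w [0.42 0.14 0.32] up ok
60 0 0 [ 0.13 -0.34  2.2  -0.09  0.77 -1.4 ] el [-0.16  0.01  0.57] w [0.41 0.08 0.32] up ok
60 0 1 [ 0.13 -0.34  2.2  -0.09  0.77  1.75] el [-0.16  0.01  0.57] w [0.41 0.08 0.32] up ok
60 25 0 [-0.02 -0.33  2.18  0.3   0.83 -2.18] el [-0.15  0.03  0.57] w [0.42 0.02 0.32] up ok
60 25 1 [-0.02 -0.33  2.18  0.3   0.83  0.96] el [-0.15  0.03  0.57] w [0.42 0.02 0.32] up ok
60 50 0 [-0.13 -0.22  2.11  0.52  1.02 -2.79] el [-0.1   0.04  0.59] w [ 0.46 -0.03  0.32] up ok
60 50 1 [-0.13 -0.22  2.11  0.52  1.02  0.35] el [-0.1   0.04  0.59] w [ 0.46 -0.03  0.32] up ok
60 75 1 [-0.17 -0.09  1.98  0.55  1.24 -0.09] el [-0.04  0.03  0.6 ] w [ 0.52 -0.06  0.32] up ok
```

The fitted kinematics show a level approach isn't reachable from the left. I'll use closed fingers tilted about 40° down and 20° to the right, sliding in under the lip from the left and lifting from beneath. First I check the path.

```bash
cat > plan.py <<'E'
from srch import *
q=np.array(S[-1]["joint_pos"]);x0=np.array(S[-1]["tcp_pos"]);r0=R.from_euler("xyz",S[-1]["ee_rot"])
for psi,dn in((-20,40),(-20,35),(-10,40),(-30,40)):
  rt=rot(np.radians(psi),np.radians(dn)); qq=q;x=x0;r=r0
  print(psi,dn,"rotvec tool",np.round((r0.inv()*rt).as_rotvec(),3))
  for n,w in(("A",(.53,.30,.20)),("B",(.545,.25,.05)),("C",(.549,.078,.05)),("D",(.549,.078,.165)),("E",(.50,.078,.155))):
    w=np.array(w);E=0;jm=0
    rv=(r.inv()*rt).as_rotvec()
    for t in np.linspace(.1,1,10):
      q2,e=ik(x+(w-x)*t,r*R.from_rotvec(rv*t),qq);E=max(E,e);jm=max(jm,np.abs(q2-qq).max());qq=q2
    x=w;r=rt;print(n,"err",round(E,5),"step",round(jm,2),np.round(qq,2),"margin",np.round(min((qq-LO).min(),(HI-qq).min()),2))
E
python3 plan.py
```

```text
-20 40 rotvec tool [-0.024 -0.366 -0.026]
A err 0.0 step 0.05 [ 0.81 -0.22  1.98 -0.89  1.13 -0.11] margin 0.25
B err 0.0 step 0.03 [ 0.71 -0.1   2.15 -1.03  0.89  0.1 ] margin 0.11
C err 0.0 step 0.04 [ 0.36 -0.35  2.35 -0.97  0.65 -0.21] margin 0.15
D err 0.0 step 0.04 [ 0.36 -0.51  2.25 -0.75  0.81 -0.5 ] margin 0.25
E err 0.0 step 0.01 [ 0.41 -0.64  2.35 -0.75  0.88 -0.49] margin 0.15
-20 35 rotvec tool [-0.025 -0.454 -0.025]
A err 0.0 step 0.06 [ 0.84 -0.21  2.01 -1.    1.13 -0.02] margin 0.14
B err 0.00493 step 0.03 [ 0.74 -0.08  2.16 -1.14  0.91  0.2 ] margin 0.0
C err 0.00658 step 0.04 [ 0.38 -0.35  2.38 -1.14  0.64 -0.04] margin 0.0
D err 0.0 step 0.04 [ 0.38 -0.52  2.3  -0.9   0.78 -0.37] margin 0.2
E err 0.0 step 0.01 [ 0.44 -0.66  2.39 -0.89  0.85 -0.36] margin 0.11
-10 40 rotvec tool [-0.135 -0.365 -0.161]
A err 0.0 step 0.06 [ 0.77 -0.3   2.05 -0.84  0.98 -0.29] margin 0.3
B err 0.0 step 0.03 [ 0.67 -0.18  2.22 -1.03  0.73 -0.05] margin 0.11
C err 0.0 step 0.07 [ 0.27 -0.42  2.4  -0.8   0.47 -0.53] margin 0.1
D err 0.0 step 0.04 [ 0.27 -0.58  2.3  -0.55  0.68 -0.83] margin 0.2
E err 0.0 step 0.02 [ 0.31 -0.73  2.39 -0.55  0.74 -0.82] margin 0.1
-30 40 rotvec tool [ 0.088 -0.366  0.109]
A err 0.0 step 0.05 [ 0.83 -0.13  1.91 -0.9   1.28  0.03] margin 0.24
B err 0.0 step 0.02 [ 0.75 -0.02  2.07 -1.01  1.05  0.22] margin 0.13
C err 0.0 step 0.04 [ 0.42 -0.26  2.29 -1.02  0.82 -0.  ] margin 0.12
D err 0.0 step 0.03 [ 0.42 -0.42  2.2  -0.86  0.97 -0.26] margin 0.28
E err 0.0 step 0.01 [ 0.48 -0.54  2.29 -0.86  1.02 -0.24] margin 0.21
```

```bash
cat > go.py <<'E'
import sys
from srch import *
from cell import bot
s=bot.state();x=np.array(s["tcp_pos"]);r=R.from_euler("xyz",s["ee_rot"]);rt=rot(np.radians(-20),np.radians(40))
for w in sys.argv[1:]:
    w=np.array(eval(w));print(w,"d mm",np.round(r.inv().apply(w-x)*1000,1),"rv",np.round((r.inv()*rt).as_rotvec(),3))
E
python3 go.py .53,.30,.20
```

```text
[0.53 0.3  0.2 ] d mm [-80.3   1.3 146.9] rv [-0.024 -0.366 -0.026]
```

Request:
apply_moves --moves '[[[-80, 1, 147, -0.024, -0.366, -0.026, 0], [-80, 1, 147, -0.024, -0.366, -0.026, 0], [-80, 1, 147, -0.024, -0.366, -0.026, 0], [-80, 1, 147, -0.024, -0.366, -0.026, 0], [-80, 1, 147, -0.024, -0.366, -0.026, 0], [-80, 1, 147, -0.024, -0.366, -0.026, 0], [-80, 1, 147, -0.024, -0.366, -0.026, 0]]]'

```text
time: 1.93
tcp_pos: [0.5312, 0.2982, 0.2007]
ee_rot: [3.138, 0.864, 2.784]
force: [0.0, 0.6, 0.5]
width: -0.001
```

```bash
python3 st.py; python3 go.py .545,.25,.05; python3 - <<'E'
from h import *
s=grab("side","side1");crop(s,150,60,350,290,2.6,"s3")
t=grab("top","top1");crop(t,190,100,350,280,3.2,"t3")
E
```

```text
time 1.9333
joint_pos [ 0.8051 -0.2169  1.9787 -0.8769  1.1339 -0.1202]
tcp_pos [0.5312 0.2982 0.2007]
ee_rot [3.1379 0.8642 2.7841]
force [0.0135 0.5907 0.4671]
width -0.0012
[0.545 0.25  0.05 ] d mm [ 95.3 -40.8 120.4] rv [-0.003 -0.008 -0.005]
```

View pics/s3.png

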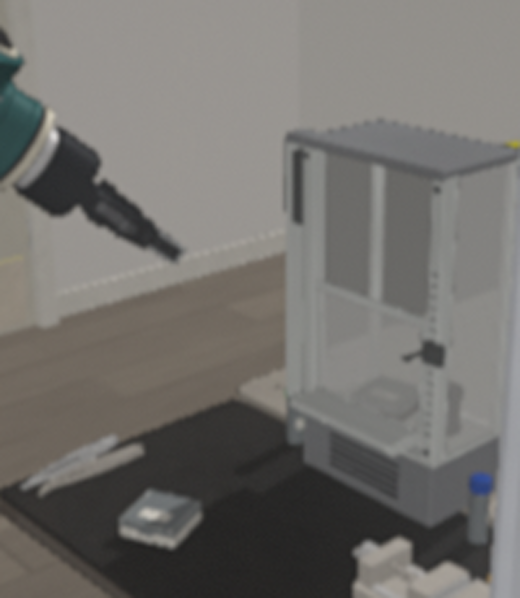

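View pics/t3.png

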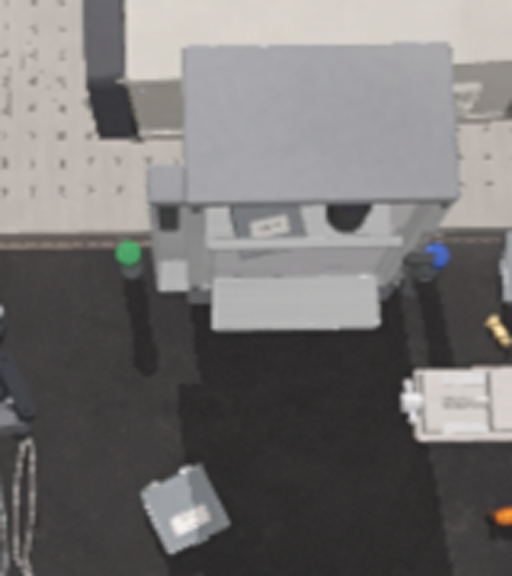

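The gripper is tilted as planned, with its tip at (218,159) in the side picture, and nothing has been disturbed. Next I go down to the left, clear of the tube.

Request:
apply_moves --moves '[[[95, -41, 120, 0, -0.008, -0.005, 0], [95, -41, 120, 0, -0.008, -0.005, 0], [95, -41, 120, 0, -0.008, -0.005, 0], [95, -41, 120, 0, -0.008, -0.005, 0], [95, -41, 120, 0, -0.008, -0.005, 0], [95, -41, 120, 0, -0.008, -0.005, 0], [95, -41, 120, 0, -0.008, -0.005, 0]]]'

```text
time: 2.62
tcp_pos: [0.546, 0.2509, 0.0535]
ee_rot: [3.14, 0.876, 2.79]
force: [-0.4, -0.2, 0.0]
width: -0.005
```

```bash
python3 st.py; python3 go.py .549,.078,.048; python3 - <<'E'
from h import *
from cell import bot
x=bot.state()["tcp_pos"]
s=grab("side","side2");crop(s,190,120,350,290,3.4,"s4");print(proj(s,x))
t=grab("top","top2");crop(t,190,120,350,280,3.4,"t4");print(proj(t,x))
E
```

```text
time 2.6167
joint_pos [ 0.7161 -0.0994  2.145  -1.0344  0.8975  0.0977]
tcp_pos [0.546  0.2509 0.0535]
ee_rot [3.1401 0.8758 2.7905]
force [-0.3892 -0.1637  0.0235]
width -0.0048
[0.549 0.078 0.048] d mm [ -35.6 -161.4   51.1] rv [-0.     0.003 -0.001]
[236.18284965 213.27381828]
[213.75583554 202.65557782]
```

View pics/s4.png

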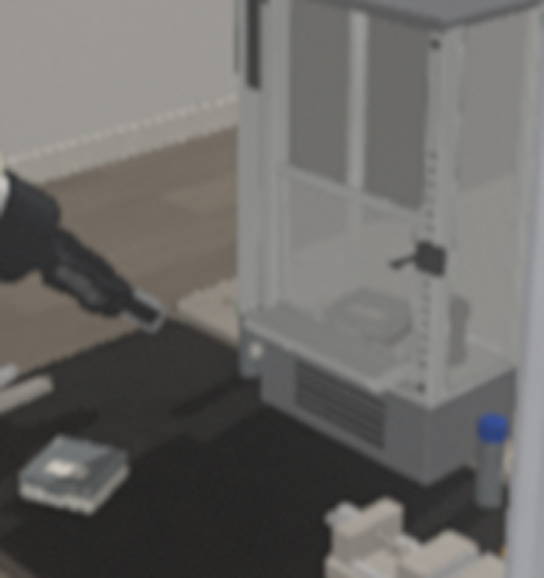

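View pics/t4.png

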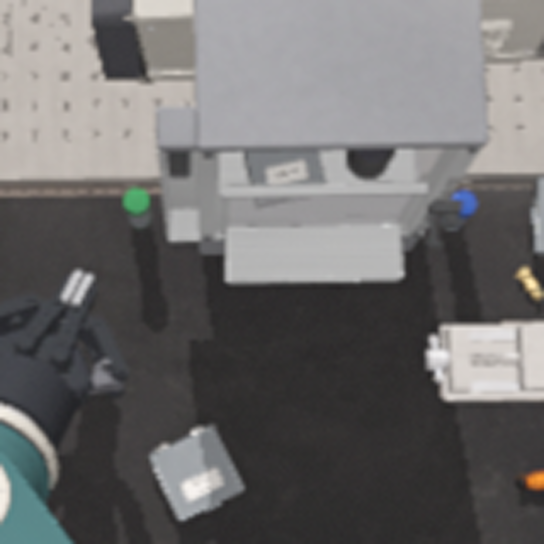

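The tips are at about (213,204) in the top picture, matching the predicted TCP, and they're clear of the tube and the chip box. Now I slide in under the lip.

Request:
apply_moves --moves '[[[-18, -80, 25, 0, 0, 0, 0], [-18, -80, 25, 0, 0, 0, 0], [-18, -80, 25, 0, 0, 0, 0], [-36, -161, 51, 0, 0, 0, 0], [-36, -161, 51, 0, 0, 0, 0], [-36, -161, 51, 0, 0, 0, 0], [-36, -161, 51, 0, 0, 0, 0], [-36, -161, 51, 0, 0, 0, 0]]]'

```text
time: 3.38
tcp_pos: [0.5492, 0.0772, 0.0476]
ee_rot: [3.141, 0.876, 2.79]
force: [-0.4, 0.5, 0.4]
width: 0.001
```

```bash
python3 st.py; python3 go.py .549,.078,.058  .549,.078,.068; python3 - <<'E'
from h import *
from cell import bot
x=bot.state()["tcp_pos"]
s=grab("side","side3");crop(s,190,120,350,290,3.4,"s5");print(proj(s,x))
t=grab("top","top3");crop(t,190,120,350,280,3.4,"t5");print(proj(t,x))
E
```

```text
time 3.3833
joint_pos [ 0.3561 -0.3425  2.3527 -0.9858  0.6418 -0.1901]
tcp_pos [0.5492 0.0772 0.0476]
ee_rot [3.141  0.8763 2.7899]
force [-0.4057  0.4611  0.443 ]
width 0.0011
[0.549 0.078 0.058] d mm [-7.7  0.7 -7. ] rv [-0.001  0.004 -0.002]
[0.549 0.078 0.068] d mm [-15.4   0.7 -13.4] rv [-0.001  0.004 -0.002]
[282.23448075 238.24552264]
[280.43804623 200.84791236]
```

View pics/s5.png

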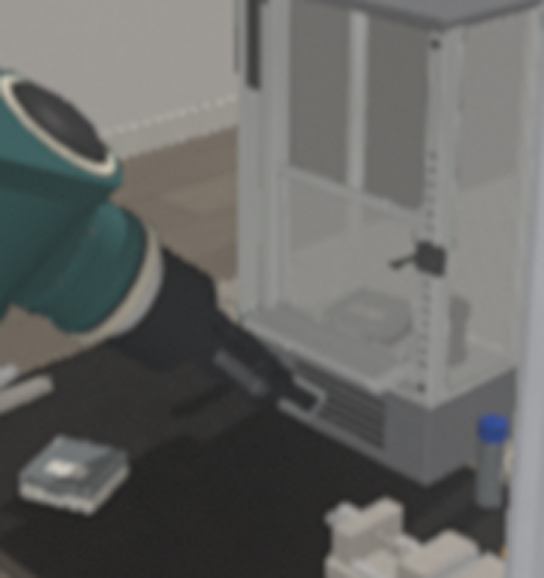

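View pics/t5.png

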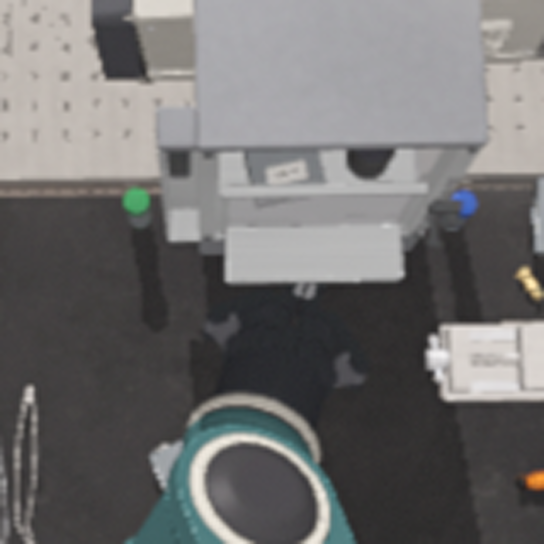

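The fingertips are under the middle of the lip, as seen at (280,205) in the top picture. Now I raise slowly to make contact.

Request:
apply_moves --moves '[[[-3, 0, -2.5, 0, 0, 0, 0], [-6, 0, -5, 0, 0, 0, 0], [-9, 0, -7.5, 0, 0, 0, 0], [-11, 0, -9.2, 0, 0, 0, 0], [-13, 0, -11, 0, 0, 0, 0], [-15, 0, -12.6, 0, 0, 0, 0], [-15, 0, -12.6, 0, 0, 0, 0]]]'

```text
time: 4.07
tcp_pos: [0.5483, 0.0769, 0.0656]
ee_rot: [-3.139, 0.874, 2.793]
force: [-1.5, 0.1, 0.5]
width: 0.001
```

```bash
python3 st.py
```

```text
time 4.0667
joint_pos [ 0.3557 -0.3778  2.3429 -0.9342  0.6685 -0.2556]
tcp_pos [0.5483 0.0769 0.0656]
ee_rot [-3.1395  0.8742  2.7928]
force [-1.5451  0.0827  0.4889]
width 0.0006
```

Only a slight force so far, so I continue in small steps.

Request:
apply_moves --moves '[[[-1.5, 0, -1.3, 0, 0, 0, 0], [-3, 0, -2.5, 0, 0, 0, 0], [-4.5, 0, -3.8, 0, 0, 0, 0], [-6, 0, -5, 0, 0, 0, 0]]]'

```text
time: 4.4
tcp_pos: [0.5482, 0.0767, 0.0729]
ee_rot: [-3.139, 0.874, 2.793]
force: [-2.2, 1.0, -2.8]
width: -0.0
```

```bash
python3 st.py;python3 go.py .549,.078,.083
```

```text
time 4.4
joint_pos [ 0.3556 -0.3907  2.338  -0.9158  0.6797 -0.2793]
tcp_pos [0.5482 0.0767 0.0729]
ee_rot [-3.1386  0.8736  2.7933]
force [-2.2185  0.9688 -2.8279]
width -0.0
[0.549 0.078 0.083] d mm [-8.   1.4 -6.2] rv [-0.002  0.001  0.   ]
```

Contact: about -2.8 N vertically, in line with the sash's stated weight. I keep lifting gently.

Request:
apply_moves --moves '[[[-2, 0.2, -1.6, 0, 0, 0, 0], [-4, 0.3, -3.2, 0, 0, 0, 0], [-6, 0.4, -4.8, 0, 0, 0, 0], [-8, 0.5, -6.4, 0, 0, 0, 0], [-10, 0.6, -8, 0, 0, 0, 0], [-12, 0.7, -9.6, 0, 0, 0, 0], [-14, 0.8, -11.2, 0, 0, 0, 0], [-16, 0.9, -12.8, 0, 0, 0, 0]]]'

```text
time: 5.07
tcp_pos: [0.5486, 0.077, 0.0931]
ee_rot: [-3.137, 0.873, 2.793]
force: [-8.1, -2.5, -2.8]
width: -0.0
```

```bash
python3 st.py; python3 - <<'E'
from h import *
s=grab("side","side4");crop(s,190,120,350,290,3.4,"s6")
E
```

```text
time 5.0667
joint_pos [ 0.3565 -0.4209  2.3215 -0.8722  0.711  -0.3354]
tcp_pos [0.5486 0.077  0.0931]
ee_rot [-3.1374  0.873   2.7932]
force [-8.0986 -2.5044 -2.8185]
width -0.0002
```

View pics/s6.png

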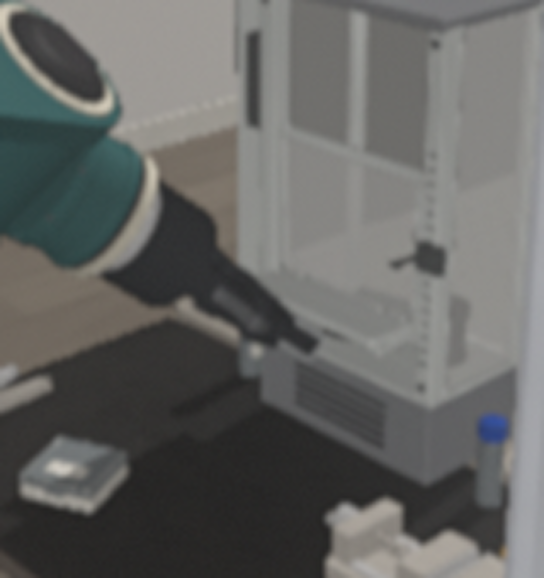

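The sash has risen about 28 mm. The horizontal push has grown to 8 N, so I ease back 1 mm in x while lifting on.

Request:
apply_moves --moves '[[[-2, 0, -2.6, 0, 0, 0, 0], [-4.4, 0, -4.8, 0, 0, 0, 0], [-7, 0, -7, 0, 0, 0, 0], [-9.6, 0, -9.1, 0, 0, 0, 0], [-12.2, 0, -11.3, 0, 0, 0, 0], [-14.8, 0, -13.5, 0, 0, 0, 0], [-17.4, 0, -15.6, 0, 0, 0, 0], [-20, 0, -17.8, 0, 0, 0, 0]]]'

```text
time: 5.78
tcp_pos: [0.5483, 0.0778, 0.1206]
ee_rot: [-3.139, 0.874, 2.793]
force: [-3.0, -3.9, -3.2]
width: -0.001
```

```bash
python3 st.py
```

```text
time 5.7833
joint_pos [ 0.3582 -0.4603  2.2994 -0.8222  0.7512 -0.4022]
tcp_pos [0.5483 0.0778 0.1206]
ee_rot [-3.1389  0.8741  2.793 ]
force [-3.0195 -3.862  -3.2348]
width -0.0008
```

Request:
apply_moves --moves '[[[-2.3, 0, -2, 0, 0, 0, 0], [-4.6, 0, -4, 0, 0, 0, 0], [-6.9, 0, -6, 0, 0, 0, 0], [-9.2, 0, -8, 0, 0, 0, 0], [-11.5, 0, -10, 0, 0, 0, 0], [-13.8, 0, -12, 0, 0, 0, 0], [-15.3, 0, -13.2, 0, 0, 0, 0], [-15.3, 0, -13.2, 0, 0, 0, 0]]]'

```text
time: 6.45
tcp_pos: [0.5483, 0.0781, 0.1412]
ee_rot: [-3.14, 0.875, 2.793]
force: [-1.7, -1.1, -0.5]
width: -0.002
```

```bash
python3 st.py; python3 - <<'E'
from h import *
np.set_printoptions(precision=4,suppress=True,linewidth=220)
s=grab("side","side5");crop(s,250,160,340,240,7,"s7")
t=grab("top","top5");crop(t,220,140,340,240,6,"t7")
for z in(.165,.170,.175,.180):print(z,"lipR",proj(s,[.5365,.0105,z]),"bottom",proj(s,[.5405,.0105,z-.004]))
C=cloud(t);m=(C[...,2]>.13)&(C[...,2]<.22)&(C[...,0]>.53)&(C[...,0]<.572)&(C[...,1]>.015)&(C[...,1]<.135)
print("lip top cloud z",m.sum(),np.percentile(C[m][:,2],[10,50,90]))
m0=cloud(load("top0"));k=(abs(m0[...,2]-.096)<.012)&(m0[...,0]>.54)&(m0[...,0]<.572)&(m0[...,1]>.015)&(m0[...,1]<.135);print("shut",np.percentile(m0[k][:,2],[10,50,90]))
E
```

```text
time 6.45
joint_pos [ 0.3589 -0.4855  2.2804 -0.79    0.7814 -0.4468]
tcp_pos [0.5483 0.0781 0.1412]
ee_rot [-3.1399  0.8748  2.7926]
force [-1.6961 -1.1187 -0.4581]
width -0.0016
0.165 lipR [299.7679 204.1904] bottom [300.9791 205.3215]
0.17 lipR [299.8269 202.1255] bottom [301.0402 203.2668]
0.175 lipR [299.8861 200.0526] bottom [301.1015 201.2043]
0.18 lipR [299.9456 197.9716] bottom [301.1631 199.1337]
lip top cloud z 811 [0.17   0.1727 0.175 ]
shut [0.0927 0.0954 0.0977]
```

View pics/s7.png

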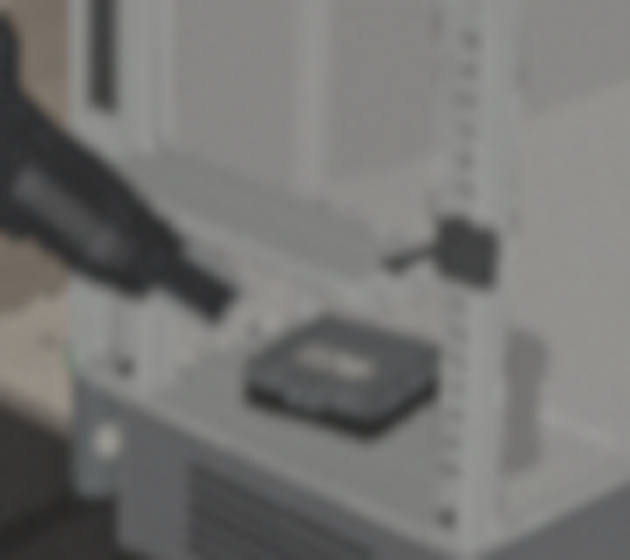

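View pics/t7.png

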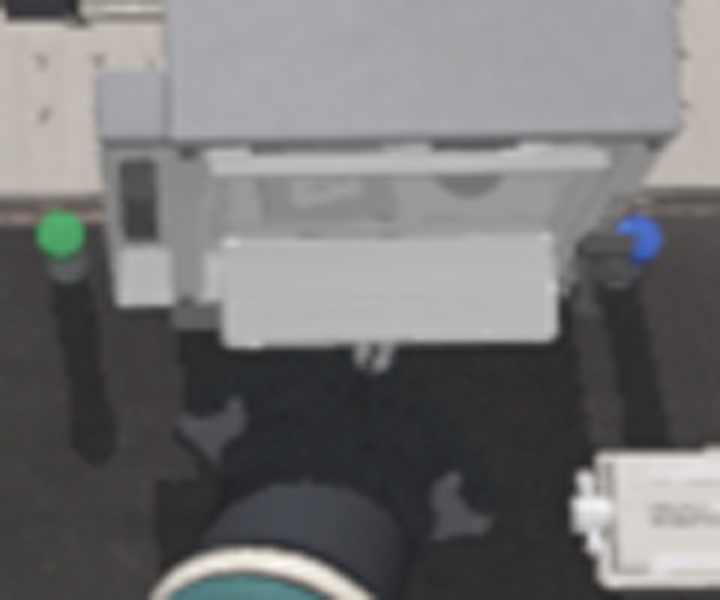

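```bash
python3 - <<'E'
from h import *
np.set_printoptions(precision=4,suppress=True,linewidth=200)
s=load("side5")
def onx(d,u,v,x):
    p,r=ray(d,u,v);return p+r*(x-p[0])/r[0]
print("clamp mid",onx(s,313.5,195.2,.562),onx(s,313.5,195.2,.567))
for n in("side0","side5"):
  d=load(n);C=cloud(d)
  print(n)
  for v in range(194,200): print(v,[tuple(np.round(C[v,u],3)) for u in(304,305,306,307,309,311)])
  m=(C[...,0]>.553)&(C[...,0]<.572)&(C[...,1]<-.003)&(C[...,1]>-.022)&(C[...,2]>.15)&(C[...,2]<.21);print(m.sum(),C[m].min(0),C[m].max(0),C[m].mean(0))
g=s["img"][175:215,265:325];g=cv2.createCLAHE(4,(2,2)).apply(cv2.cvtColor(g,cv2.COLOR_RGB2GRAY))
cv2.imwrite("pics/s8.png",cv2.resize(g,None,fx=12,fy=12,interpolation=cv2.INTER_CUBIC))
E
```

```text
clamp mid [ 0.562  -0.006   0.1844] [ 0.567  -0.0016  0.1815]
side0
194 [(np.float64(0.58), np.float64(0.039), np.float64(0.167)), (np.float64(0.577), np.float64(0.033), np.float64(0.171)), (np.float64(0.579), np.float64(0.032), np.float64(0.17)), (np.float64(0.58), np.float64(0.03), np.float64(0.171)), (np.float64(0.581), np.float64(0.024), np.float64(0.172)), (np.float64(0.581), np.float64(0.019), np.float64(0.174))]
195 [(np.float64(0.581), np.float64(0.04), np.float64(0.165)), (np.float64(0.58), np.float64(0.035), np.float64(0.166)), (np.float64(0.578), np.float64(0.031), np.float64(0.168)), (np.float64(0.58), np.float64(0.03), np.float64(0.168)), (np.float64(0.578), np.float64(0.022), np.float64(0.171)), (np.float64(0.565), np.float64(0.004), np.float64(0.181))]
196 [(np.float64(0.58), np.float64(0.038), np.float64(0.163)), (np.float64(0.576), np.float64(0.032), np.float64(0.166)), (np.float64(0.579), np.float64(0.031), np.float64(0.165)), (np.float64(0.579), np.float64(0.028), np.float64(0.166)), (np.float64(0.557), np.float64(0.003), np.float64(0.181)), (np.float64(0.562), np.
[... 2719 characters left out ...]
.003), np.float64(0.18)), (np.float64(0.547), np.float64(0.002), np.float64(0.18)), (np.float64(0.546), np.float64(-0.001), np.float64(0.181)), (np.float64(0.568), np.float64(0.012), np.float64(0.17)), (np.float64(0.579), np.float64(0.016), np.float64(0.165))]
199 [(np.float64(0.556), np.float64(0.016), np.float64(0.17)), (np.float64(0.555), np.float64(0.012), np.float64(0.171)), (np.float64(0.543), np.float64(-0.001), np.float64(0.179)), (np.float64(0.547), np.float64(-0.001), np.float64(0.178)), (np.float64(0.57), np.float64(0.014), np.float64(0.167)), (np.float64(0.578), np.float64(0.015), np.float64(0.164))]
59 [ 0.5581 -0.0184  0.1713] [ 0.5717 -0.004   0.1912] [ 0.5655 -0.0129  0.182 ]
```

View pics/s8.png

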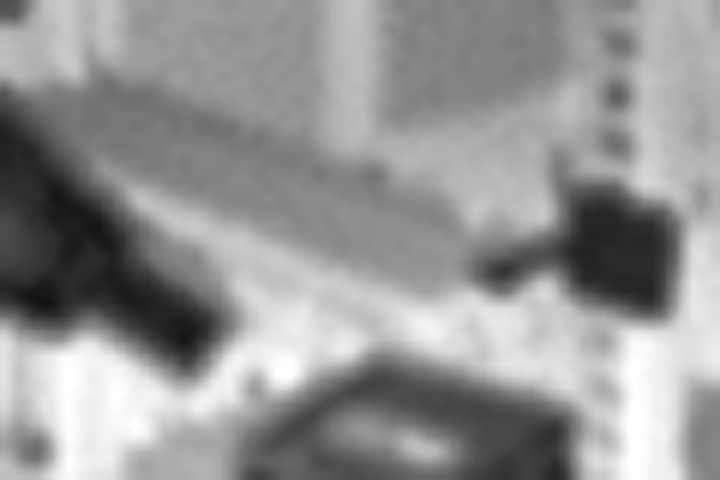

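In the same camera, the lip's top surface is at 0.1725 (centre 0.1687) and the pointer is at 0.181 to 0.1815, with its clamp spanning 0.171 to 0.191. The lift still needed is about 12 mm.

Request:
apply_moves --moves '[[[-2, 0, -1.7, 0, 0, 0, 0], [-4, 0, -3.4, 0, 0, 0, 0], [-6, 0, -5.1, 0, 0, 0, 0], [-7.5, 0, -6.3, 0, 0, 0, 0], [-8.5, 0, -7.2, 0, 0, 0, 0], [-8.5, 0, -7.2, 0, 0, 0, 0]]]'

```text
time: 7.05
tcp_pos: [0.5481, 0.0781, 0.1521]
ee_rot: [-3.14, 0.875, 2.793]
force: [-1.5, -0.6, -1.0]
width: -0.001
```

```bash
python3 st.py; cat > lip.py <<'E'
import sys
from h import *
n=sys.argv[1]
np.set_printoptions(precision=4,suppress=True)
t=grab("top","top"+n);s=grab("side","side"+n)
for nm,d in(("top",t),("side",s)):
    C=cloud(d);m=(C[...,2]>.15)&(C[...,2]<.21)&(C[...,0]>.542)&(C[...,0]<.572)&(C[...,1]>.02)&(C[...,1]<.13)
    print(nm,m.sum(),np.percentile(C[m][:,2],[10,50,90]))
C=cloud(s);m=(C[...,0]>.553)&(C[...,0]<.572)&(C[...,1]<-.003)&(C[...,1]>-.022)&(C[...,2]>.15)&(C[...,2]<.21);print("clamp",C[m].min(0),C[m].max(0),C[m].mean(0))
crop(s,190,120,350,290,3.4,"s_"+n);crop(t,190,120,350,280,3.4,"t_"+n)
E
python3 lip.py 6; python3 go.py .545,.078,.125
```

```text
time 7.05
joint_pos [ 0.359  -0.4976  2.2695 -0.7737  0.7982 -0.4698]
tcp_pos [0.5481 0.0781 0.1521]
ee_rot [-3.1396  0.8745  2.7927]
force [-1.5415 -0.581  -0.9919]
width -0.0007
top 605 [0.1815 0.1836 0.1858]
side 248 [0.1817 0.1829 0.184 ]
clamp [ 0.5577 -0.0185  0.1502] [ 0.572  -0.005   0.2013] [ 0.5656 -0.0123  0.1809]
[0.545 0.078 0.125] d mm [22.5 -1.1 15. ] rv [-0.002  0.002  0.   ]
```

View pics/s_6.png

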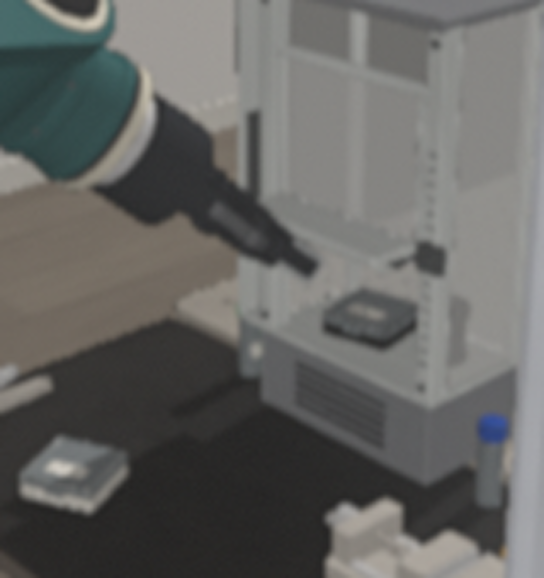

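The lip centre is at about 0.179 to 0.180, so I add about 2 mm and check before leaving.

Request:
apply_moves --moves '[[[-0.8, 0, -0.7, 0, 0, 0, 0], [-1.5, 0, -1.2, 0, 0, 0, 0], [-1.5, 0, -1.2, 0, 0, 0, 0]]]'

```text
time: 7.4
tcp_pos: [0.548, 0.078, 0.1536]
ee_rot: [-3.139, 0.874, 2.793]
force: [-1.3, 0.4, -2.2]
width: 0.002
```

```bash
python3 st.py; python3 lip.py 7; python3 go.py .545,.078,.128
```

```text
time 7.4
joint_pos [ 0.3589 -0.4992  2.2678 -0.7709  0.801  -0.4736]
tcp_pos [0.548  0.078  0.1536]
ee_rot [-3.1391  0.874   2.793 ]
force [-1.3347  0.3722 -2.1784]
width 0.0024
top 608 [0.1827 0.185  0.1873]
side 248 [0.1833 0.1845 0.1854]
clamp [ 0.5572 -0.0182  0.1708] [ 0.5719 -0.0031  0.1903] [ 0.5654 -0.0125  0.1818]
[0.545 0.078 0.128] d mm [21.4 -1.  14.2] rv [-0.002  0.001  0.   ]
```

The lip centre is now about 0.181, against about 0.181 for the pointer. I drop straight down off the lip, then pull out.

Request:
apply_moves --moves '[[[3, 0, 2.2, 0, 0, 0, 0], [8, 0, 6, 0, 0, 0, 0], [14, 0, 10.8, 0, 0, 0, 0], [20, 0, 15.8, 0, 0, 0, 0], [20, 0, 15.8, 0, 0, 0, 0]]]'

```text
time: 7.92
tcp_pos: [0.5467, 0.078, 0.1255]
ee_rot: [-3.137, 0.872, 2.795]
force: [-0.2, 0.2, 0.5]
width: -0.003
```

```bash
python3 st.py; python3 go.py .505,.12,.12 .47,.28,.16
```

```text
time 7.9167
joint_pos [ 0.3601 -0.47    2.2964 -0.811   0.763  -0.4167]
tcp_pos [0.5467 0.078  0.1255]
ee_rot [-3.1365  0.872   2.795 ]
force [-0.1526  0.1558  0.4741]
width -0.0026
[0.505 0.12  0.12 ] d mm [ 38.6  25.2 -37.5] rv [-0.003 -0.001  0.002]
[0.47 0.28 0.16] d mm [  64.1  163.3 -130.8] rv [-0.003 -0.001  0.002]
```

Request:
apply_moves --moves '[[[19, 12, -19, 0, 0, 0, 0], [38, 25, -37, 0, 0, 0, 0], [38, 25, -37, 0, 0, 0, 0], [64, 163, -131, 0, 0, 0, 0], [64, 163, -131, 0, 0, 0, 0], [64, 163, -131, 0, 0, 0, 0], [64, 163, -131, 0, 0, 0, 0], [64, 163, -131, 0, 0, 0, 0], [64, 163, -131, 0, 0, 0, 0], [64, 163, -131, 0, 0, 0, 0], [64, 163, -131, 0, 0, 0, 0]]]'

```text
time: 8.83
tcp_pos: [0.4706, 0.2787, 0.1621]
ee_rot: [-3.138, 0.874, 2.793]
force: [0.0, -0.2, 0.6]
width: 0.002
```

```bash
python3 st.py; python3 lip.py 8
```

```text
time 8.8333
joint_pos [ 0.8778 -0.314   2.1252 -0.9095  1.1584 -0.0305]
tcp_pos [0.4706 0.2787 0.1621]
ee_rot [-3.1378  0.8738  2.793 ]
force [ 0.0254 -0.1688  0.5909]
width 0.002
top 608 [0.1829 0.1851 0.1873]
side 241 [0.1835 0.1845 0.1856]
clamp [ 0.557  -0.0179  0.1709] [ 0.5719 -0.0034  0.1901] [ 0.5653 -0.0125  0.1817]
```

View pics/s_8.png

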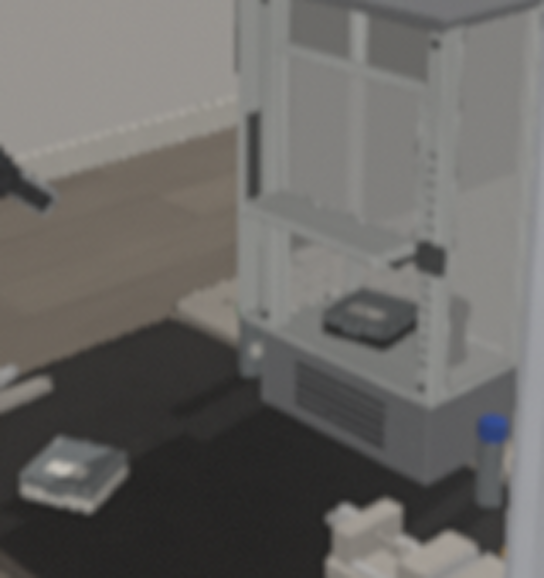

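View pics/t_8.png

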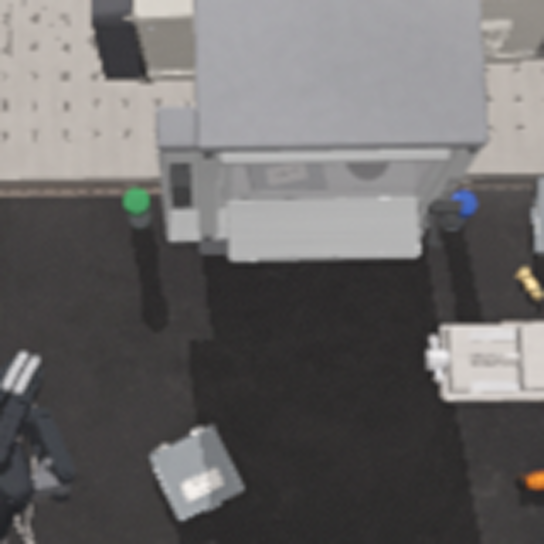

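The window stands with its lip at the pointer: in the side crop the lip end at (385,262) meets the pointer tip at (392,264). Box and tubes are where they were and the arm is clear, so I'm handing in.

```bash
python3 -c "
from cell import bot
print(bot.sign_off())"
```

```text
the job is handed in; nothing more can be done
None
```

I opened the hood window by pushing it up from beneath its lip with the closed fingertips. I then dropped off the lip, pulled the arm clear, and handed the job in at about 9 s; no verdict was reported.

- **Window height:** after the arm withdrew, the lip's centre measured about 0.1805 m (side camera) to 0.1815 m (top camera). The pointer measured 0.181 to 0.182 m. That puts the lip within about 1.5 mm of the pointer, against an allowance of 7 mm.
- **Holding still:** the lip's height was the same before and after the fingers left it.
- **Force:** the wrist readings, taken at the end of each move call, showed about 9 N at most, mostly sideways, against the 25 N limit. That came from the fingers being tilted 40° down, because a level approach from the left was out of the arm's reach; easing the arm back brought it down.
- **Surroundings:** the chip box and both tubes looked unmoved in the pictures. I compared them by eye and did not measure them again.

No check failed. The pointer estimates varied by about 1 mm with the method used.

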